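# Clear the outlet and empty the parts tumbler

## Task

A brass coupling is stuck in the chute of the parts tumbler, its stub caught under the yellow outlet hood. First draw the coupling back up along the chute floor until the whole stub is clear of the hood (do not wrench it up against the hood), only then lift it out and leave it in the red tub; then turn the drum by its red crank handle, over the top, until the open port faces straight down, so that all three nuts slide out into the blue tray, and let go. Do not disturb the drill, the screwdriver, the oil bottle or the tub.

Things in the scene. Friction and masses are not known exactly. Their poses are not given: they have to be found in the camera images.
- tumbler: Fixed parts tumbler. Origin on the table, at the middle of its frame (base plate 175 x 460 mm, from y = -242 to 218); z up, x parallel to the drum's axle towards the crank side, +y the way the chute runs down. Green drum, 105 mm diameter, 108 long, centre at (0, -140, 266) mm in this frame; two posts, 34 mm wide, at x = -75 and +75, y = -140, up to z = 281.
- outlet (a point): Middle of the lower edge of the chute's floor, at tumbler (0, 103, 35) mm. The white slippery floor runs straight up from here towards tumbler -y at 28 degrees, 372 mm along the slope; it is 124 mm wide between side walls that stand 45 mm high, square to the floor.
- tray (a point): Middle of the floor of the blue receiving tray (fixed to the tumbler), at tumbler (0, 155, 7) mm. Inside 128 mm (x) by 115 mm (y); side walls up to z = 64, end wall up to z = 94.
- hood: Fixed yellow bar-plate, 10 mm thick, across the whole chute over its last 60 mm (along the slope); its underside is 38 mm above the chute floor, square to it. Frame: origin at point outlet, y down the slope, z square to the chute floor; the hood's uphill edge is at y = -60 mm.
- coupling_mid (a point): Centre of the 40 (x) x 40 (y) x 44 mm (z) brass head of the loose coupling (about 0.24 kg). A steel stub, 28 mm diameter, 50 long, stands out of its +y face. At the start the head lies on the chute floor against the hood's uphill edge, z square to the floor, the stub pointing down the chute, all 50 mm of it under the hood. Gripped across x; let go on the chute, it slides down again.
- tub: Loose red open tub, 140 x 140 x 50 mm, walls and floor 4 mm, 0.6 kg. Origin at the centre of its underside, z up.
- drum (a joint): Angle of the drum about its axle (tumbler x axis), rad. 0: open port faces up; 1.57: port faces tumbler -y; 3.14: port faces straight down. Stops at -0.8 and 3.6. It stays where it is left; turning takes about 0.2 N m.
- handle (a point): Middle of the red crank handle: a sleeve of 18 mm diameter, 50 mm long, parallel to tumbler x, free to spin on its pin, with a 26 mm disc at its outer end. It goes round on a 42 mm circle with the drum: at drum angle 0 it is on the tumbler's +y side of the axle, at 1.57 above it, at 3.14 on the -y side. The 18 mm wide crank arm lies 30 mm nearer the drum.
- axle (a point): Fixed point on the drum's axle line, in the plane of the handle circle: tumbler (122, -140, 266) mm.
- nut_a_mid (a point): Centre of a loose steel hex nut, 24 mm across flats, 13 mm thick, 33 g, inside the drum at the start.
- nut_b_mid (a point): Second nut, the same.
- nut_c_mid (a point): Third nut, the same.
- drill_mid (a point): Bystander: green cordless drill lying on its side, about 170 x 145 x 60 mm; point near its middle, 30 mm up.
- oil: Bystander: yellow oil bottle standing beside the tub, 48 mm diameter, 150 mm tall; origin at the centre of its underside.
- driver_grip (a point): Bystander: orange screwdriver, 190 mm long, lying on the table beside the drill; point on its handle.
Things that resemble listed ones, but are neither listed nor needed, are in the scene too. What is meant by the part that bears coupling_mid is not pink or purple, and is the larger of those in its own colour.

How it is judged:
By the outcome, as a careful person would: the job done as asked, in the order asked, and still so for the second after the job is handed in, with the robot touching nothing.
It also fails if it takes over 72 s, if anything falls off the work surface, if the arm or the gripper's body presses on something with over 40 N, if the wrist force passes 120 N, or if a joint passes its speed limit or range.

## Robot

A 7-joint arm with a two-finger parallel gripper is mounted at the origin on the work surface. World frame = base frame: x ahead of the robot, y to its left, z up, the work surface at z = 0. Lengths are in m, angles in rad, forces in N, time in s.
With the tool pointing down it reaches from about 0.425 to 0.95 m from the base axis. Payload 16.7 kg.
Tool frame: the origin (TCP) lies at the very end of the fingers, on their centre line; the grasp point (between the pads) lies 19 mm behind it (arm.hold_point_z is the y of the grasp point in the tool frame, in m); y points along the fingers, z is the direction in which the jaws open and shut, and the axes are right-handed (so a half turn about y gives the same grasp; the last joint's range is limited). The gripper opens to 94 mm and grips with 3 to 60 N. Pads are 16 mm wide; open, the fingers measure 119 mm over their backs; the gripper's body (75 mm by 177 mm) begins 78 mm behind the grasp point.
Start: joints at [1.004, 0.426, 0.074, 1.606, -0.034, 1.111, -0.067], TCP at [0.274, -0.617, 0.205] pointing down, gripper open.
Joint ranges: [-2.85, 2.85], [-0.5, 2.14], [-1.23, 1.37], [0.21, 2.46], [-1.02, 4.16], [0.16, 2.05], [-2.73, 2.73]. Speed limits (rad/s): [1.89, 1.89, 2.39, 2.39, 3.01, 3.01, 3.01].

## Interface

Orientations are given as [roll, pitch, yaw] about the fixed x, y, z axes, in that order (R = Rz(yaw) Ry(pitch) Rx(roll)).
In Python, from station import arm gives the robot as it stands. The module is installed in compiled form; this text tells all that it offers.
- The arm moves only by the tool jog_arm, never from a script. Its argument "moves" is a list of rows, each a list of 3 entries, a list of its own where there are three numbers: the shift along the world's x, y, z in m, then the turn, a rotation vector about the world's x, y, z in degrees, then the finger opening in m, from 0 to 0.094. In form: [[[dx, dy, dz], [ax, ay, az], claw], ...]. A call has 1 to 12 rows; each row is the pose to reach, as a shift and turn from the pose commanded when the call began; what a row does not reach only later rows make up. A row lasts 1/10 s, in which the tool goes at most 50 mm and 8.59 degrees, less where a joint would pass 70% of its speed; a pose out of reach is approached as far as the arm can. A call with a gripper value outside its range is refused whole. The fingers move at their own pace and stop on an object; the grip force is fixed at half the most. Time passes only in rows, so rows that repeat a pose let the fingers close. It gives the time, the measured TCP pose, the force and the opening at its end, in the units of the state.
- arm.state(): the state, without advancing time (a new reading comes with each control period).
- arm.get_image(name): name is "scene" or "top"; returns a dict with "frame" (420x560x3 uint8, red, green, blue), "depth" (420x560 float32, m along the optical axis (not along the pixel's ray), 0 where there is no reading), "vfov" (degrees; the focal length in pixels is half the picture's height over the tangent of half this angle, whatever the lens; pixels are square), "cx", "cy" (the principal point, pixels), "rvec" (rotation vector, rad) and "tvec" (3), from world to camera coordinates, as OpenCV has them. Camera axes: x right, y down, z forward; pixel columns grow to the right and rows downward; lengths in m; the calibration is good to about 2 mm. A picture is of the moment at which its call begins.
- arm.hand_in(): hands the job in, once; it reports no verdict.
The state is a dict: "clock": time; "joint_positions": joint angles; "dq": joint speeds; "effort": joint torques, N m; "tool_pos": TCP position; "orientation": TCP orientation; "contact_force": force on the tool from outside, world axes, zero at the start; "ft_torque": the same for the moment, N m; "opening": opening from 0.0 (shut) to 1.0 (fully open).
Only numpy, scipy, OpenCV 4.12 (cv2) and the standard library are available. Lean on these libraries where they do the work, as an engineer would, in place of code of your own. Each camera call takes 0.05 s, during which the arm holds its last target. There are 200 camera calls.

## Working session

There is one attempt and no reset: what is moved stays moved. The work goes in short steps, Python scripts to look and compute and a tool call to move; the robot and the scene stay as the last step left them, time stands still between calls to the robot, and variables do not carry over. Pictures are saved under pics/ and viewed, about 8 in all and at most 12, crops included, and the job is handed in when it is done.

Besides the shell and the picture viewer there is one more tool, called after ">>>" as name(argument=value, ...) on one line, values as JSON. jog_arm: Moves the arm, as the interface text tells. Its arguments: {"type":"object","properties":{"moves":{"type":"array"}},"required":["moves"]}

```bash
mkdir -p pics; cat > h.py <<'E'
import numpy as np, cv2
from station import arm
def cam(n):
    d=arm.get_image(n); return d
def save(d,name,box=None,s=1):
    f=d["frame"][:,:,::-1]
    if box: x0,y0,x1,y1=box; f=f[y0:y1,x0:x1]
    if s!=1: f=cv2.resize(f,None,fx=s,fy=s,interpolation=cv2.INTER_CUBIC)
    cv2.imwrite("pics/"+name,f)
def K(d):
    f=210/np.tan(np.radians(d["vfov"])/2); return f,d["cx"],d["cy"]
def cloud(d):
    f,cx,cy=K(d); v,u=np.mgrid[0:420,0:560]; z=d["depth"]
    P=np.stack([(u-cx)/f*z,(v-cy)/f*z,z],-1)
    R=cv2.Rodrigues(np.array(d["rvec"],float))[0]
    W=(P-np.array(d["tvec"]).ravel())@R
    W[z==0]=np.nan
    return W
E
python3 - <<'E'
from h import *
print(arm.state())
for n in("scene","top"):
    d=cam(n); save(d,n+"0.png",s=1.4); print(n,d["vfov"],d["cx"],d["cy"],d["rvec"],d["tvec"]); np.save(n+"0.npy",cloud(d)); np.save(n+"0f.npy",d["frame"])
E
```

```text
{'clock': 0.0, 'joint_positions': array([ 1.00351688,  0.42670354,  0.07382786,  1.6066104 , -0.03406551,
        1.11079964, -0.06710218]), 'dq': array([-7.43845799e-04, -6.48872775e-04, -2.18820274e-04, -5.92319380e-05,
       -2.09416021e-05,  7.93745117e-05, -6.21537768e-04]), 'effort': array([ 2.06465418e-03, -9.35831308e+01,  3.66814904e+00, -4.54186678e+01,
       -4.87179577e-02,  2.03230418e-02,  2.34255040e-04]), 'tool_pos': array([ 0.27366478, -0.61655329,  0.20479243]), 'orientation': array([-1.57205396e+00, -1.12624972e-04, -2.72381078e+00]), 'contact_force': array([ 0.31511235,  0.86757372, -0.42854288]), 'ft_torque': array([-0.05469331, -0.02385792, -0.03092762]), 'opening': 0.9979340548433581}
scene 43.95041810346328 283.05127982727464 199.11341512161678 [ 2.29071247  0.63980567 -0.28326075] [-0.40482018 -0.04685875  1.84906254]
top 47.00694507605017 278.42128525075543 211.6944077109902 [ 2.15887447 -2.11711723  0.13571442] [-0.01452703  0.53951864  1.33400033]
```

View pics/scene0.png

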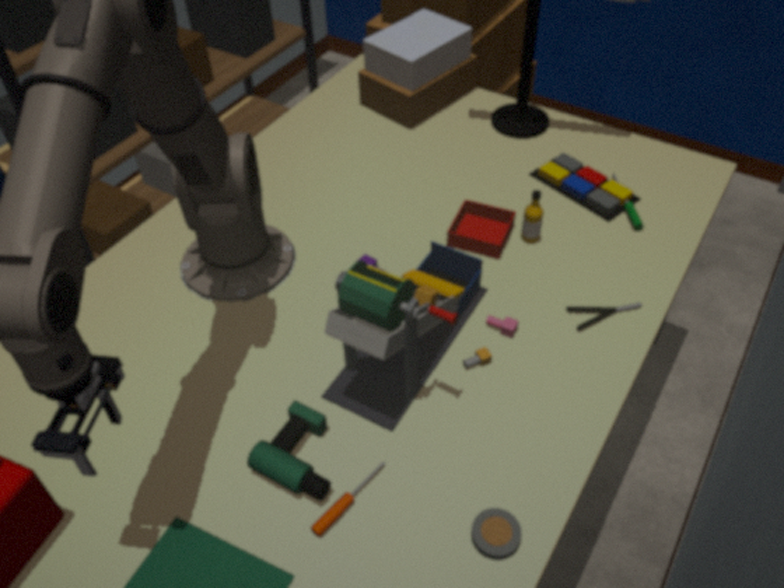

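View pics/top0.png

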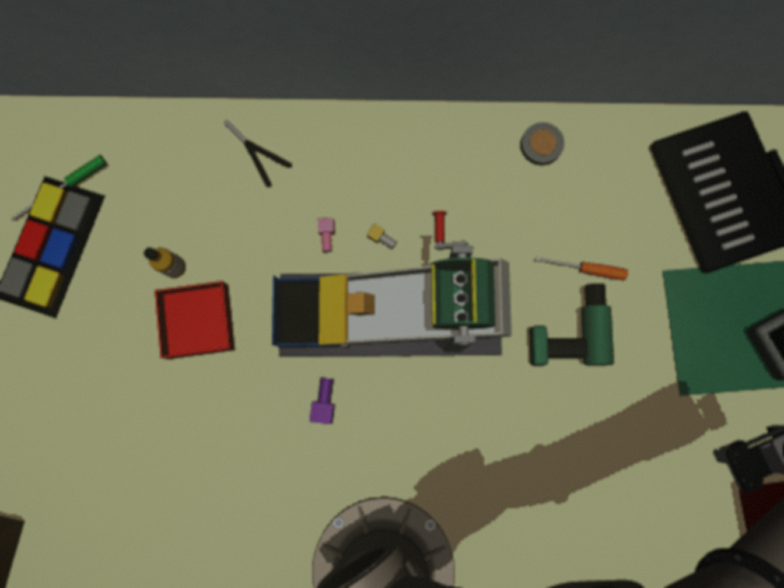

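The coupling could be confused with four things (top view, 1.4x pixels): the brass/orange head in the chute at (360,302), pink (326,235), purple (322,400) and a small yellow one (380,233). Pink and purple are ruled out, and the one in the chute is the larger brass one, so I choose that. Next I measure and check it in a crop.

```bash
python3 - <<'E'
from h import *
W=np.load("top0.npy"); F=np.load("top0f.npy").astype(int)
f=F[180:270,180:380,::-1].astype(np.uint8); cv2.imwrite("pics/crop1.png",cv2.resize(np.clip(f*1.5,0,255).astype(np.uint8),None,fx=4,fy=4,interpolation=cv2.INTER_CUBIC))
hsv=cv2.cvtColor(F.astype(np.uint8),cv2.COLOR_RGB2HSV)
def at(u,v): u/=1.4;v/=1.4; return W[int(v),int(u)].round(4)
for n,p in dict(floor=(405,300),hood=(333,310),head=(360,302),drumtop=(462,300),handle=(440,228),tub=(195,320),tubrim=(158,320),oil=(160,255),traywall=(276,310),drillm=(597,330),table=(400,180)).items(): print(n,at(*p),hsv[int(p[1]/1.4),int(p[0]/1.4)])
# white floor
s=hsv[...,1]; roi=np.zeros((420,560),bool); roi[185:255,250:305]=1
m=roi&(s<60)&(hsv[...,2]>110)
P=W[m]; P=P[~np.isnan(P[:,0])]
A=np.c_[P[:,:2],np.ones(len(P))]; 
for _ in range(5):
    c=np.linalg.lstsq(A,P[:,2],rcond=None)[0]; r=P[:,2]-A@c; k=abs(r)<2.5*np.median(abs(r))+.001; P,A=P[k],A[k]
print(len(P),c,np.std(r),np.degrees(np.arctan(np.hypot(c[0],c[1]))),"yaw(deg) of downhill-90:",np.degrees(np.arctan2(-c[1],-c[0]))-90)
print(P.min(0),P.max(0))
# hood mask
for nm,mm in dict(hood=(hsv[...,0]>20)&(hsv[...,0]<32)&(s>150)).items():
    r=np.zeros_like(roi); r[185:260,220:252]=1; Q=W[mm&r]; print(nm,len(Q),np.nanmin(Q,0),np.nanmax(Q,0),np.nanmedian(Q,0))
# red things: handle and tub
red=((hsv[...,0]<6)|(hsv[...,0]>174))&(s>150)
for nm,b in dict(handle=(145,175,305,320),tub=(195,260,108,170)).items():
    r=np.zeros_like(roi); r[b[0]:b[1],b[2]:b[3]]=1; Q=W[red&r]; print(nm,len(Q),np.nanmin(Q,0),np.nanmax(Q,0),np.nanmedian(Q,0))
    if nm=="tub": 
        Q=Q[Q[:,2]>.0]; print(cv2.minAreaRect((Q[Q[:,2]>.03][:,:2]*1000).astype(np.float32)))
    else:
        print(Q[np.argsort(Q[:,0])][::4].round(4))
# tray walls (blue) high
r=np.zeros_like(roi); r[185:260,185:252]=1
b=(hsv[...,0]>95)&(hsv[...,0]<130)&r; Q=W[b]; Q=Q[Q[:,2]>.055]; print(cv2.minAreaRect((Q[:,:2]*1000).astype(np.float32)),Q.min(0),Q.max(0))
E
```

```text
floor [ 0.5231 -0.034   0.1136] [ 45   7 150]
hood [0.5043 0.1075 0.0914] [ 26 199 146]
head [0.5188 0.0519 0.1136] [ 18 175 143]
drumtop [ 0.5082 -0.1333  0.2322] [30 24 43]
handle [ 0.6313 -0.0919  0.2561] [  2 202 139]
tub [0.4889 0.4012 0.0073] [  2 211 144]
tubrim [0.4835 0.4663 0.0451] [ 10 135 125]
oil [0.6    0.4401 0.1257] [ 21 175  64]
traywall [0.5051 0.2214 0.0683] [75 18 29]
drillm [ 0.4791 -0.4143  0.0586] [ 69 107  81]
table [ 0.7986 -0.0177  0.0026] [ 32  64 152]
1929 [ 0.0125174  -0.5309401   0.08811576] 0.0022509351173538887 27.97221865645451 yaw(deg) of downhill-90: 1.3505503683573465
[ 0.45009471 -0.0745116   0.05160253] [0.57226902 0.07678151 0.13744943]
hood 995 [0.43875125 0.07763936 0.00089541] [0.57323591 0.14750725 0.11093548] [0.50422155 0.10747476 0.0913029 ]
handle 117 [ 0.60789968 -0.09730522  0.24648303] [ 0.65877358 -0.08454922  0.25932654] [ 0.6339903  -0.09183018  0.25183486]
[[ 0.6079 -0.0876  0.2499]
 [ 0.6099 -0.0899  0.2521]
 [ 0.612  -0.0874  0.2535]
 [ 0.6147 -0.0874  0.2526]
 [ 0.6153 -0.0899  0.2503]
 [ 0.6178 -0.0875  0.2503]
 [ 0.62   -0.09
[... 326 characters left out ...]
  0.2479]
 [ 0.6429 -0.0945  0.25  ]
 [ 0.6443 -0.0846  0.2535]
 [ 0.646  -0.0971  0.2479]
 [ 0.6473 -0.0871  0.2518]
 [ 0.6501 -0.0847  0.2508]
 [ 0.6506 -0.0896  0.2491]
 [ 0.6527 -0.0968  0.2509]
 [ 0.654  -0.0941  0.2553]
 [ 0.6559 -0.0921  0.2482]
 [ 0.6577 -0.0967  0.2513]
 [ 0.6588 -0.0892  0.2559]]
tub 2190 [ 0.40815863  0.31538743 -0.00874839] [0.56185044 0.4719354  0.05765791] [0.48717389 0.40089043 0.00461108]
((484.87078857421875, 393.89703369140625), (137.4893035888672, 139.68417358398438), 8.995003700256348)
((504.5654602050781, 181.03465270996094), (138.86871337890625, 83.84856414794922), 2.9675707817077637) [0.4361022  0.13557192 0.05554613] [0.5729979  0.22570371 0.10130527]
```

View pics/crop1.png

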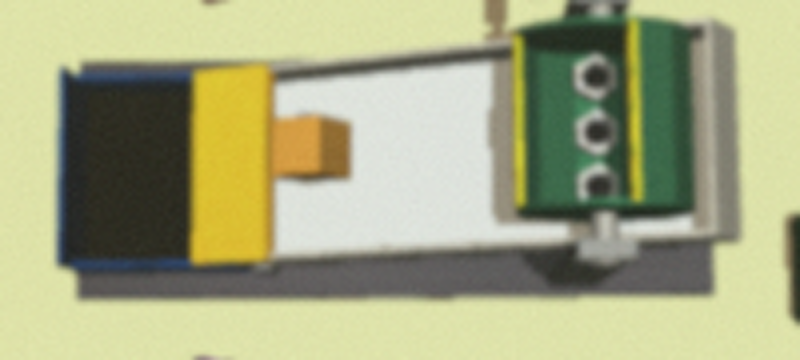

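The crop confirms it: the brass head sits at crop pixel (310,147), against the hood's uphill edge, inside the chute, with three nuts in the drum port. Next I fit the tumbler pose.

```bash
cat >> h.py <<'E'
T28=np.radians(28); c28,s28=np.cos(T28),np.sin(T28)
def hood(p): # hood frame(mm)->tumbler mm
    x,y,z=p; return np.array([x,103+y*c28+z*s28,35-y*s28+z*c28])
def tw(p,q): # tumbler mm-> world m ; q=(x,y,yaw)
    c,s=np.cos(q[2]),np.sin(q[2]); x,y,z=np.array(p)/1000
    return np.array([q[0]+c*x-s*y,q[1]+s*x+c*y,z])
def proj(P,d):
    f,cx,cy=K(d); return cv2.projectPoints(np.array(P,float).reshape(-1,1,3),np.array(d["rvec"],float),np.array(d["tvec"],float),np.array([[f,0,cx],[0,f,cy],[0,0,1.]]),None)[0].reshape(-1,2)
E
python3 - <<'E'
from h import *
from scipy.optimize import least_squares
d=cam("top"); W=cloud(d)
pts=[((-87.5,218,5),(200,254.25)),((-87.5,-242,5),(358.25,253.25))]+[(hood(h),p) for h,p in [((62,-60,48),(248.25,196.25)),((-62,-60,48),(248.25,245.75)),((62,0,48),(228,197.5)),((-62,0,48),(227.5,246.25))]]
fl=np.array([[.50,-.03],[.54,-.03],[.5,.04],[.54,.04]]); fz=fl@np.array([0.0125174,-0.5309401])+0.08811576
def res(q):
    r=(proj([tw(p,q) for p,_ in pts],d)-np.array([u for _,u in pts])).ravel()
    # plane in tumbler
    c,s=np.cos(q[2]),np.sin(q[2]); ty=-s*(fl[:,0]-q[0])+c*(fl[:,1]-q[1])
    return np.r_[r,(fz-(.035+np.tan(T28)*(.103-ty)))*1000/2.0]
for loss in("linear",):
    o=least_squares(res,[.51,.04,.02],loss=loss); print(o.x,np.degrees(o.x[2]),res(o.x).round(1))
q=o.x
# head: brass colour
hsv=cv2.cvtColor(d["frame"],cv2.COLOR_RGB2HSV)
b=(abs(hsv[...,0].astype(int)-17)<5)&(hsv[...,1]>120); r=np.zeros_like(b); r[200:235,246:272]=1
v,u=np.nonzero(b&r); print("brass px",u.min(),u.max(),v.min(),v.max(),len(u))
for dx in(0,5,10): 
    print("pred",dx,proj([tw(hood((dx+a,y,z)),q) for a in(-20,20) for y,z in((-60,44),(-100,44),(-100,0))],d).round(1).tolist())
Q=W[b&r]; Q=Q[~np.isnan(Q[:,0])]; print("brass mean",Q.mean(0),np.median(Q,0))
# handle fit
red=((hsv[...,0]<6)|(hsv[...,0]>174))&(hsv[...,1]>150); r[:]=0; r[145:175,305:320]=1
v,u=np.nonzero(red&r); print("handle px",u.mean(),v.mean())
for a in(-.8,-.6,-.4,-.2,0,.2): print(a,proj([tw((122,-140+42*np.cos(a),266+42*np.sin(a)),q)],d),tw((122,-140+42*np.cos(a),266+42*np.sin(a)),q))
np.save("q.npy",q)
E
```

```text
[0.50737938 0.00703373 0.02947096] 1.6885617797517878 [-0.7  1.   0.9  0.5 -1.4  1.3 -1.4 -2.6  0.6  2.1  0.8 -2.1  0.5  0.4
  0.5  0.4]
brass px 247 266 200 234 299
pred 0 [[247.6, 227.7], [260.3, 226.8], [268.6, 228.3], [247.6, 213.0], [260.3, 211.9], [268.5, 213.9]]
pred 5 [[247.6, 225.9], [260.3, 224.9], [268.6, 226.5], [247.6, 211.2], [260.3, 210.1], [268.5, 212.1]]
pred 10 [[247.6, 224.0], [260.3, 223.1], [268.6, 224.7], [247.6, 209.4], [260.2, 208.2], [268.5, 210.3]]
brass mean [0.51494466 0.05582041 0.10808542] [0.51524071 0.05499023 0.10852736]
handle px 313.63793103448273 161.2844827586207
-0.8 [[316.87367311 163.57443928]] [ 0.63258949 -0.10006156  0.23587104]
-0.6 [[314.83040008 162.96651473]] [ 0.6324303  -0.09466149  0.24228502]
-0.4 [[313.3541719 162.2497744]] [ 0.63231183 -0.09064277  0.24964443]
-0.2 [[312.51171658 161.44958817]] [ 0.63223881 -0.08816561  0.25765589]
0 [[312.34861837 160.595455  ]] [ 0.63221414 -0.08732877  0.266     ]
0.2 [[312.88576073 159.7202287 ]] [ 0.63223881 -0.08816561  0.27434411]
```

>>> jog_arm(moves=[[[0,0,0.05],[0,0,8],0.065],[[0,0,0.1],[0,0,16],0.065],[[0,0,0.15],[0,0,24],0.065],[[0,0,0.2],[0,0,32],0.065],[[0.015,0.05,0.22],[0,0,40],0.065],[[0.03,0.1,0.22],[0,0,48],0.065],[[0.05,0.145,0.22],[0,0,56],0.065],[[0.07,0.19,0.22],[0,0,64],0.065],[[0.085,0.235,0.22],[0,0,67.8],0.065],[[0.1,0.28,0.22],[0,0,67.8],0.065],[[0.12,0.325,0.22],[0,0,67.8],0.065],[[0.135,0.37,0.22],[0,0,67.8],0.065]])

```text
clock: 1.35
tool_pos: [0.4093, -0.2447, 0.4254]
orientation: [-1.571, -0.0, -1.54]
contact_force: [0.8, -0.5, 0.3]
opening: 0.692
```

>>> jog_arm(moves=[[[0.015,0.045,0],[0,0,0],0.065],[[0.03,0.09,0],[0,0,0],0.065],[[0.045,0.135,0],[0,0,0],0.065],[[0.065,0.18,0],[0,0,0],0.065],[[0.08,0.225,0],[0,0,0],0.065],[[0.095,0.27,0],[0,0,0],0.065],[[0.105,0.295,-0.01],[0,0,0],0.065],[[0.105,0.295,-0.06],[0,0,0],0.065],[[0.105,0.295,-0.11],[0,0,0],0.065],[[0.105,0.295,-0.16],[0,0,0],0.065],[[0.105,0.295,-0.21],[0,0,0],0.065],[[0.105,0.295,-0.27],[0,0,0],0.065]])

```text
clock: 2.55
tool_pos: [0.5135, 0.048, 0.1637]
orientation: [-1.57, -0.0, -1.541]
contact_force: [0.9, -0.8, -0.6]
opening: 0.691
```

```bash
python3 - <<'E'
from h import *
s=arm.state(); print(s["tool_pos"],s["orientation"],s["joint_positions"].round(2))
d=cam("scene"); q=np.load("q.npy")
print(proj([tw(hood((8,-80,22)),q),s["tool_pos"],tw((122,-140,266),q)]+[tw((122,-140+42*np.cos(a),266+42*np.sin(a)),q) for a in(-.6,-.4,-.2,0)],d).round(1))
d["frame"]=np.clip(d["frame"]*1.4,0,255).astype(np.uint8); save(d,"s1.png",(210,130,360,310),3.3)
E
```

```text
[0.51348536 0.04797917 0.16372696] [-1.57034813e+00 -2.27346689e-05 -1.54050199e+00] [ 0.37  0.28 -0.68  1.97  0.21  0.96 -0.38]
[[301.7 213.4]
 [301.4 197.4]
 [307.6 228. ]
 [313.5 225.4]
 [314.3 222.5]
 [314.8 219.9]
 [315.  217.5]]
```

View pics/s1.png

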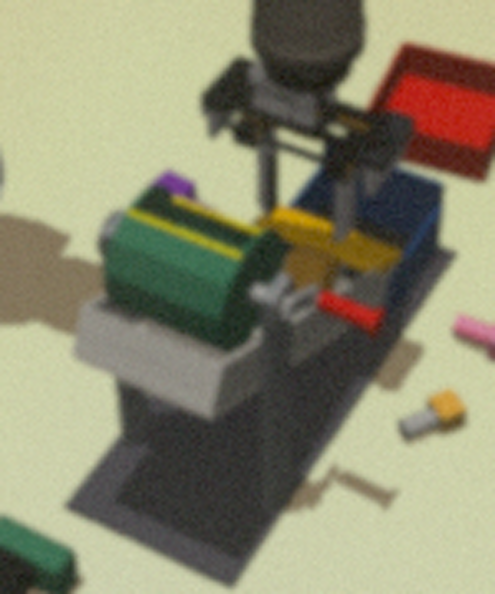

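>>> jog_arm(moves=[[[0,0.001,-0.03],[0,0,0],0.065],[[0,0.001,-0.05],[0,0,0],0.065],[[0,0.001,-0.065],[0,0,0],0.065],[[0,0.001,-0.076],[0,0,0],0.065],[[0,0.001,-0.076],[0,0,0],0.065],[[0,0.001,-0.076],[0,0,0],0.05],[[0,0.001,-0.076],[0,0,0],0.04],[[0,0.001,-0.076],[0,0,0],0.03],[[0,0.001,-0.076],[0,0,0],0.03],[[0,0.001,-0.076],[0,0,0],0.03]])

```text
clock: 3.6
tool_pos: [0.5146, 0.0491, 0.0902]
orientation: [-1.569, -0.0, -1.541]
contact_force: [1.3, -0.8, 6.8]
opening: 0.424
```

>>> jog_arm(moves=[[[0,0,0],[0,0,0],0.03],[[0,0,0],[0,0,0],0.03]])

```text
clock: 3.8
tool_pos: [0.5146, 0.0491, 0.0902]
orientation: [-1.569, -0.0, -1.541]
contact_force: [0.5, -0.6, 6.9]
opening: 0.42
```

```bash
python3 - <<'E'
from h import *
s=arm.state(); print(s["tool_pos"],s["contact_force"],s["ft_torque"],s["effort"].round(1),s["opening"])
d=cam("scene"); d["frame"]=np.clip(d["frame"]*1.6,0,255).astype(np.uint8); save(d,"s2.png",(260,150,350,240),6)
E
```

```text
[0.51458119 0.04907293 0.09022172] [ 0.49689117 -0.56798969  6.89247402] [-0.21572079 -0.13844294 -0.00347666] [ -0.4 -68.3  -8.3 -32.8  -0.2  -0.   -0. ] 0.4204272636207832
```

View pics/s2.png

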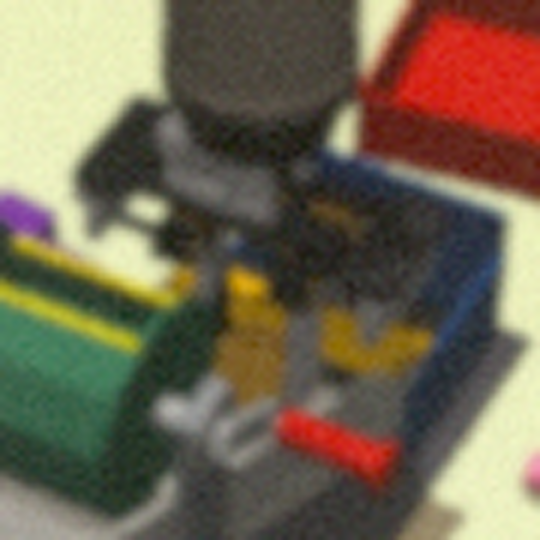

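The fingers hold 40 mm, which is the head's width. However, the tool stopped about 11 mm above the command with 7 N upward, so I relieve the push before drawing.

>>> jog_arm(moves=[[[0,0,0.005],[0,0,0],0.03],[[0,0,0.009],[0,0,0],0.03],[[0,0,0.009],[0,0,0],0.03]])

```text
clock: 4.15
tool_pos: [0.5133, 0.0485, 0.0986]
orientation: [-1.572, -0.001, -1.541]
contact_force: [-0.5, -2.0, -4.5]
opening: 0.425
```

>>> jog_arm(moves=[[[0,0.0005,-0.008],[0,0,0],0.03],[[0,0.0005,-0.008],[0,0,0],0.045],[[0,0.0005,-0.008],[0,0,0],0.065],[[0,0.0005,-0.008],[0,0,0],0.065],[[0,0.0005,-0.008],[0,0,0],0.065]])

```text
clock: 4.65
tool_pos: [0.514, 0.0497, 0.0906]
orientation: [-1.571, 0.0, -1.54]
contact_force: [0.3, 0.6, 0.1]
opening: 0.677
```

>>> jog_arm(moves=[[[0,0.0005,-0.004],[0,0,0],0.065],[[0,0.0005,-0.007],[0,0,0],0.065],[[0,0.0005,-0.01],[0,0,0],0.065],[[0,0.0005,-0.01],[0,0,0],0.065]])

```text
clock: 5.05
tool_pos: [0.5136, 0.0501, 0.0799]
orientation: [-1.572, 0.0, -1.54]
contact_force: [0.3, 0.5, -0.6]
opening: 0.692
```

```bash
python3 - <<'E'
from h import *
d=cam("top"); q=np.load("q.npy"); hsv=cv2.cvtColor(d["frame"],cv2.COLOR_RGB2HSV)
print(arm.state()["contact_force"])
d["frame"]=np.clip(d["frame"]*1.6,0,255).astype(np.uint8); save(d,"t2.png",(215,175,335,265),6)
E
```

```text
[-0.68304269 -0.39146895 -0.20776979]
```

View pics/t2.png

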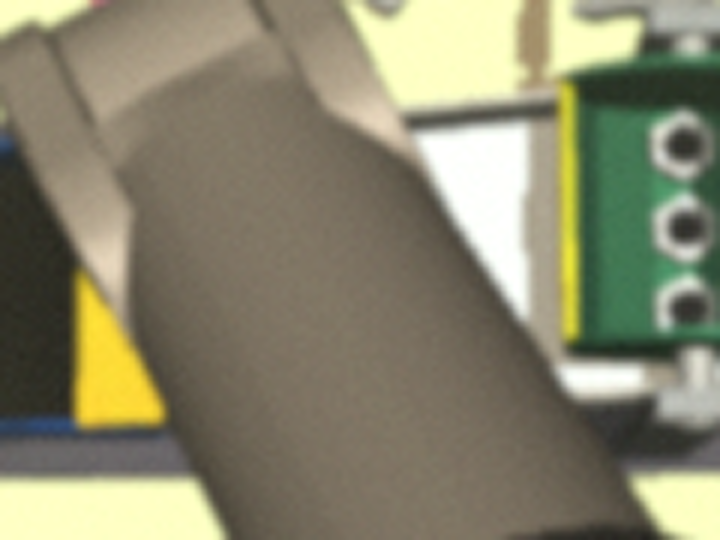

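>>> jog_arm(moves=[[[0,0,0],[0,0,0],0.05],[[0,0,0],[0,0,0],0.04],[[0,0,0],[0,0,0],0.03],[[0,0,0],[0,0,0],0.03],[[0,0,0],[0,0,0],0.03]])

```text
clock: 5.6
tool_pos: [0.514, 0.0501, 0.0806]
orientation: [-1.571, -0.0, -1.541]
contact_force: [0.2, -0.4, 1.3]
opening: 0.427
```

>>> jog_arm(moves=[[[0.0001,-0.0044,0.0024],[0,0,0],0.03],[[0.0002,-0.0088,0.0047],[0,0,0],0.03],[[0.0004,-0.0132,0.007],[0,0,0],0.03],[[0.0005,-0.0177,0.0094],[0,0,0],0.03]])

```text
clock: 6.0
tool_pos: [0.5144, 0.0321, 0.0902]
orientation: [-1.571, 0.0, -1.541]
contact_force: [0.2, 3.4, -1.4]
opening: 0.425
```

>>> jog_arm(moves=[[[0.0002,-0.0066,0.0035],[0,0,0],0.03],[[0.0004,-0.0132,0.007],[0,0,0],0.03],[[0.0006,-0.0199,0.0106],[0,0,0],0.03],[[0.0008,-0.0265,0.0141],[0,0,0],0.03],[[0.001,-0.0331,0.0176],[0,0,0],0.03],[[0.0012,-0.0397,0.0211],[0,0,0],0.03],[[0.0012,-0.0397,0.0211],[0,0,0],0.03]])

```text
clock: 6.7
tool_pos: [0.5159, -0.0083, 0.1116]
orientation: [-1.57, -0.0, -1.542]
contact_force: [-0.1, 1.5, 5.5]
opening: 0.424
```

```bash
python3 - <<'E'
from h import *
s=arm.state(); print(s["tool_pos"],s["contact_force"],s["opening"])
d=cam("scene"); d["frame"]=np.clip(d["frame"]*1.6,0,255).astype(np.uint8); save(d,"s3.png",(260,150,350,240),6)
E
```

```text
[ 0.51594224 -0.00831259  0.11163549] [-0.05344931  1.45044746  5.50885327] 0.42367163206983066
```

View pics/s3.png

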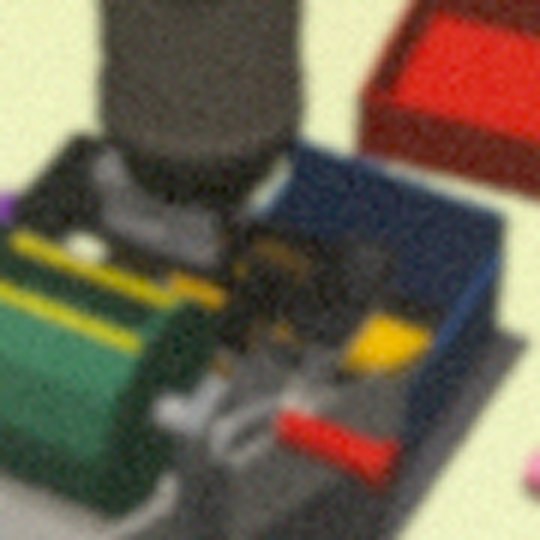

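The stub should be about 66 mm up and clear of the hood: the head is still gripped at 39.8 mm and the tool has moved about 58 mm in -y. I draw it a little further along the slope, then lift.

>>> jog_arm(moves=[[[0.0001,-0.0035,0.0019],[0,0,0],0.03],[[0.0002,-0.007,0.004],[0,0,0],0.03],[[0.0002,-0.007,0.01],[0,0,0],0.03],[[0.0002,-0.007,0.03],[0,0,0],0.03],[[0.0002,-0.007,0.06],[0,0,0],0.03],[[0.0002,-0.007,0.09],[0,0,0],0.03],[[0.0002,-0.007,0.125],[0,0,0],0.03],[[0.0002,-0.007,0.16],[0,0,0],0.03],[[0.0002,0.01,0.17],[0,0,0],0.03],[[0,0.04,0.17],[0,0,0],0.03]])

```text
clock: 7.75
tool_pos: [0.5161, 0.0318, 0.2824]
orientation: [-1.569, -0.001, -1.544]
contact_force: [0.8, 0.3, -3.3]
opening: 0.422
```

```bash
python3 - <<'E'
from h import *
s=arm.state(); print(s["tool_pos"],s["contact_force"],s["opening"],s["joint_positions"].round(2))
d=cam("scene"); d["frame"]=np.clip(d["frame"]*1.6,0,255).astype(np.uint8); save(d,"s4.png",(250,80,390,240),3.7)
E
```

```text
[0.51608525 0.03180507 0.28235662] [ 0.7625956   0.34841048 -3.27117123] 0.4223891542694166 [ 0.46  0.16 -0.71  1.83  0.11  1.2  -0.26]
```

View pics/s4.png

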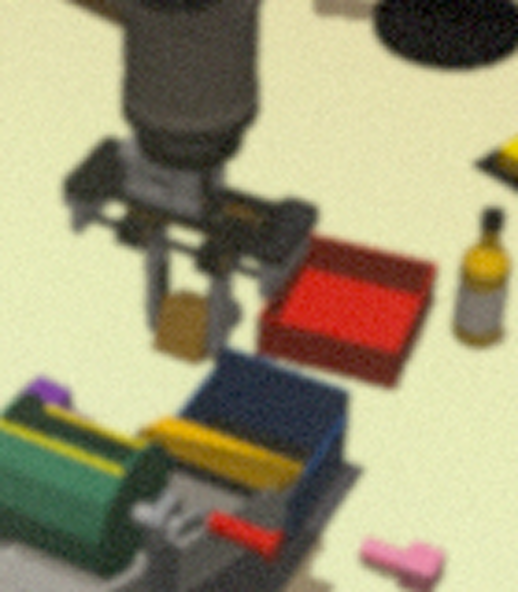

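>>> jog_arm(moves=[[[-0.005,0.045,0],[0,0,0],0.03],[[-0.01,0.09,0],[4,0,0],0.03],[[-0.015,0.135,0],[8,0,0],0.03],[[-0.02,0.18,0],[12,0,0],0.03],[[-0.025,0.225,0],[16,0,0],0.03],[[-0.03,0.27,0],[20,0,0],0.03],[[-0.035,0.31,-0.01],[24,0,0],0.03],[[-0.038,0.333,-0.03],[28,0,0],0.03],[[-0.038,0.333,-0.06],[28,0,0],0.03],[[-0.038,0.333,-0.1],[28,0,0],0.03],[[-0.038,0.333,-0.14],[28,0,0],0.03],[[-0.038,0.333,-0.17],[28,0,0],0.03]])

```text
clock: 9.0
tool_pos: [0.4756, 0.3654, 0.1079]
orientation: [-1.558, 0.487, -1.537]
contact_force: [0.3, -0.3, -2.8]
opening: 0.419
```

```bash
python3 - <<'E'
from h import *
s=arm.state(); print(s["tool_pos"],s["orientation"],s["contact_force"],s["opening"],s["joint_positions"].round(2))
d=cam("scene"); d["frame"]=np.clip(d["frame"]*1.6,0,255).astype(np.uint8); save(d,"s5.png",(280,80,400,200),4.5)
E
```

```text
[0.47559238 0.36535364 0.10790038] [-1.55817719  0.48741592 -1.53702669] [ 0.27564529 -0.31257078 -2.80982008] 0.41879389421861013 [ 0.17  0.47 -0.84  2.04 -0.13  0.5  -0.42]
```

View pics/s5.png

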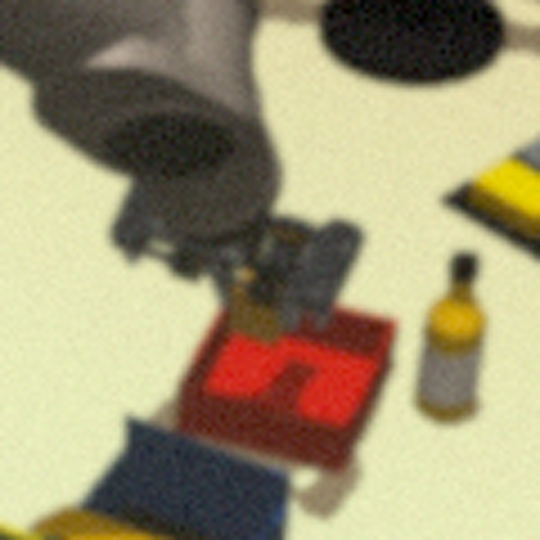

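>>> jog_arm(moves=[[[0,0,-0.025],[0,0,0],0.03],[[0,0,-0.045],[0,0,0],0.03],[[0,0,-0.06],[0,0,0],0.03],[[0,0,-0.07],[0,0,0],0.03],[[0,0,-0.07],[0,0,0],0.03]])

```text
clock: 9.55
tool_pos: [0.477, 0.3657, 0.0402]
orientation: [-1.557, 0.488, -1.537]
contact_force: [-0.4, 0.9, -3.7]
opening: 0.424
```

>>> jog_arm(moves=[[[0,0,-0.006],[0,0,0],0.03],[[0,0,-0.011],[0,0,0],0.03],[[0,0,-0.015],[0,0,0],0.03],[[0,0,-0.019],[0,0,0],0.03],[[0,0,-0.019],[0,0,0],0.03]])

```text
clock: 10.05
tool_pos: [0.4773, 0.3656, 0.0215]
orientation: [-1.555, 0.488, -1.537]
contact_force: [0.5, -0.4, -2.9]
opening: 0.425
```

>>> jog_arm(moves=[[[0,0,-0.003],[0,0,0],0.03],[[0,0,-0.003],[0,0,0],0.045],[[0,0,-0.003],[0,0,0],0.055],[[0,0,-0.003],[0,0,0],0.06],[[0,0,-0.003],[0,0,0],0.06],[[0,-0.007,0.012],[0,0,0],0.06],[[0,-0.019,0.035],[0,0,0],0.06],[[0,-0.033,0.06],[0,0,0],0.06],[[0,-0.052,0.1],[0,0,0],0.06],[[0,-0.052,0.145],[0,0,0],0.06],[[0,-0.052,0.19],[-7,0,0],0.06],[[0,-0.052,0.235],[-15,0,0],0.06]])

```text
clock: 11.25
tool_pos: [0.4792, 0.3098, 0.2594]
orientation: [-1.562, 0.221, -1.548]
contact_force: [-0.1, 0.8, -1.8]
opening: 0.635
```

```bash
python3 - <<'E'
from h import *
s=arm.state(); print(s["tool_pos"],s["orientation"],s["contact_force"],s["opening"],s["joint_positions"].round(2))
d=cam("scene"); d["frame"]=np.clip(d["frame"]*1.6,0,255).astype(np.uint8); save(d,"s6.png",(230,60,400,260),3)
E
```

```text
[0.47922551 0.309751   0.2594497 ] [-1.56195877  0.22114234 -1.54817003] [-0.05615817  0.78297192 -1.75604867] 0.6352716360457935 [ 0.16  0.24 -0.84  1.84  0.    1.01 -0.63]
```

View pics/s6.png

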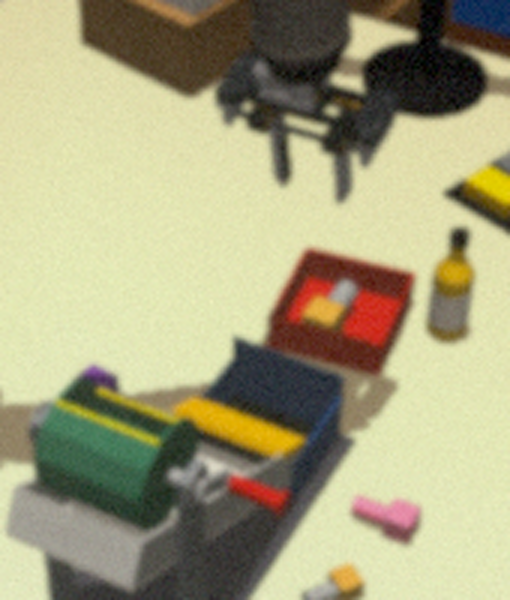

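Picture 10 shows the coupling lying in the red tub, with its head at crop pixel (323,312). The tub and the bottle are undisturbed. Next is the crank: I rise, untilt and turn over, then measure the handle.

>>> jog_arm(moves=[[[0,0,0.045],[-6,0,0],0.06],[[0.005,-0.01,0.09],[-12.7,0,0],0.06],[[0.01,-0.03,0.13],[-12.7,0,0],0.06],[[0.02,-0.06,0.16],[-12.7,0,0],0.06],[[0.035,-0.105,0.16],[-12.7,0,0],0.06],[[0.05,-0.15,0.16],[-12.7,0,0],0.06],[[0.065,-0.195,0.16],[-12.7,0,0],0.06],[[0.08,-0.24,0.16],[-12.7,0,0],0.06],[[0.08,-0.25,0.16],[-12.7,0,0],0.06]])

```text
clock: 12.2
tool_pos: [0.5589, 0.0579, 0.4162]
orientation: [-1.571, 0.004, -1.547]
contact_force: [-0.7, 0.9, -1.4]
opening: 0.638
```

>>> jog_arm(moves=[[[0,0,0],[0,0,-8.5],0.06],[[0,0,0],[0,0,-17],0.06],[[0,0,0],[0,0,-25],0.06]])

```text
clock: 12.5
tool_pos: [0.5574, 0.064, 0.4169]
orientation: [-1.571, 0.006, -1.983]
contact_force: [-0.4, -0.2, -0.5]
opening: 0.638
```

```bash
python3 - <<'E'
from h import *
from scipy.optimize import least_squares
s=arm.state(); print(s["tool_pos"],s["orientation"],s["joint_positions"].round(2))
q=np.load("q.npy"); ob=[]
for n in("scene","top"):
    d=cam(n); hsv=cv2.cvtColor(d["frame"],cv2.COLOR_RGB2HSV).astype(int)
    m=((hsv[...,0]<6)|(hsv[...,0]>174))&(hsv[...,1]>140)&(hsv[...,2]>60)
    p=proj([tw((122,-140+42*np.cos(-.5),266+42*np.sin(-.5)),q)],d)[0]; r=np.zeros(m.shape,bool); r[int(p[1])-16:int(p[1])+17,int(p[0])-16:int(p[0])+17]=1
    v,u=np.nonzero(m&r); print(n,p,len(u),u.mean(),v.mean(),u.min(),u.max(),v.min(),v.max()); ob.append((d,np.array([u.mean(),v.mean()])))
    W=cloud(d)[m&r]; print("cloud",np.nanmedian(W,0),np.nanmin(W,0),np.nanmax(W,0))
o=least_squares(lambda P:np.concatenate([proj([P],d)[0]-c for d,c in ob]),[.632,-.09,.25]); print("tri",o.x,o.fun)
print("axle",tw((122,-140,266),q))
E
```

```text
[0.55737944 0.06404814 0.41689735] [-1.57077581  0.00550691 -1.98255753] [ 0.31  0.17 -0.62  1.53  0.09  1.48 -0.72]
scene [313.93426079 223.9224891 ] 127 316.3307086614173 223.9763779527559 306 326 219 230
cloud [ 0.63860382 -0.09447199  0.25063515] [ 0.57509359 -0.10173993  0.04787806] [0.66485905 0.0875778  0.25926257]
top [314.01678283 162.62026484] 120 313.55833333333334 161.4 311 316 151 172
cloud [ 0.63426312 -0.09170746  0.25187068] [ 0.60700151 -0.09727714  0.24554622] [ 0.65883892 -0.08448648  0.25739486]
tri [ 0.63663421 -0.09046575  0.24564741] [-0.62330893  0.13134838 -0.34862476 -0.47281804]
axle [ 0.63345174 -0.12931054  0.266     ]
```

>>> jog_arm(moves=[[[0.01,-0.02,0],[0,0,-8],0.06],[[0.02,-0.04,0],[0,0,-16],0.06],[[0.03,-0.06,0],[0,0,-24],0.06],[[0.04,-0.08,0],[0,0,-32],0.06],[[0.05,-0.1,0],[0,0,-40],0.06],[[0.06,-0.12,0],[0,0,-48],0.06],[[0.07,-0.14,0],[0,0,-56],0.06],[[0.0785,-0.1555,0],[0,0,-64.7],0.06],[[0.0785,-0.1555,-0.04],[0,0,-64.7],0.06],[[0.0785,-0.1555,-0.08],[0,0,-64.7],0.06],[[0.0785,-0.1555,-0.1],[0,0,-64.7],0.06],[[0.0785,-0.1555,-0.1],[0,0,-64.7],0.06]])

```text
clock: 13.8
tool_pos: [0.6347, -0.0915, 0.3139]
orientation: [-1.572, 0.001, -3.101]
contact_force: [-0.2, -0.0, 0.8]
opening: 0.637
```

```bash
python3 - <<'E'
from h import *
s=arm.state(); print(s["tool_pos"],s["orientation"],s["contact_force"],s["joint_positions"].round(2))
d=cam("scene"); d["frame"]=np.clip(d["frame"]*1.6,0,255).astype(np.uint8); save(d,"s7.png",(250,140,380,270),4)
E
```

```text
[ 0.63470307 -0.0914804   0.31393839] [-1.57164932e+00  6.01386341e-04 -3.10140124e+00] [-0.20727175 -0.0141788   0.75557282] [ 0.35  0.33 -0.4   1.53  0.13  1.31 -1.59]
```

View pics/s7.png

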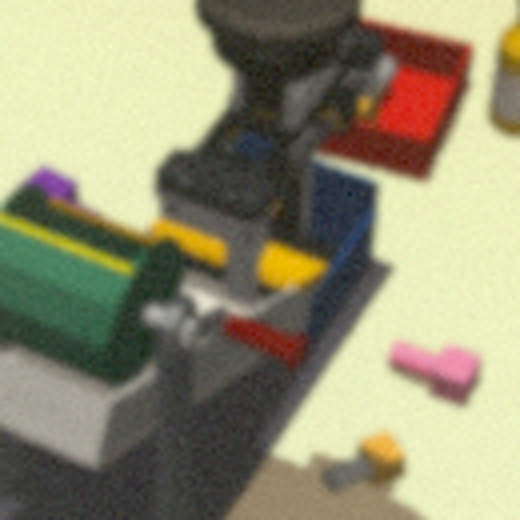

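The fingers stand above and astride the red handle, which is at crop pixel (262,340). I descend and grip.

>>> jog_arm(moves=[[[0.001,0,-0.03],[0,0,0],0.06],[[0.001,0,-0.055],[0,0,0],0.06],[[0.001,0,-0.075],[0,0,0],0.06],[[0.001,0,-0.087],[0,0,0],0.06],[[0.001,0,-0.087],[0,0,0],0.045],[[0.001,0,-0.087],[0,0,0],0.03],[[0.001,0,-0.087],[0,0,0],0.02],[[0.001,0,-0.087],[0,0,0],0.01],[[0.001,0,-0.087],[0,0,0],0.01],[[0.001,0,-0.087],[0,0,0],0.01]])

```text
clock: 14.85
tool_pos: [0.6372, -0.0908, 0.2303]
orientation: [-1.572, 0.006, -3.105]
contact_force: [1.8, -0.2, -2.2]
opening: 0.184
```

>>> jog_arm(moves=[[[0,0.0015,0.0034],[0,0,0],0.01],[[0,0.0029,0.0067],[0,0,0],0.01],[[0,0.0045,0.0139],[0,0,0],0.01],[[0,0.0049,0.0212],[0,0,0],0.01],[[0,0.0049,0.0212],[0,0,0],0.01]])

```text
clock: 15.35
tool_pos: [0.6371, -0.0845, 0.2519]
orientation: [-1.573, 0.005, -3.104]
contact_force: [-2.0, 9.4, 2.7]
opening: 0.182
```

>>> jog_arm(moves=[[[0,0.0014,0.0073],[0,0,0],0.01],[[0,-0.0005,0.0144],[0,0,0],0.01],[[0.0001,-0.0036,0.021],[0,0,0],0.01],[[0.0002,-0.0078,0.027],[0,0,0],0.01],[[0.0002,-0.0078,0.027],[0,0,0],0.01]])

```text
clock: 15.85
tool_pos: [0.6374, -0.0942, 0.2795]
orientation: [-1.572, 0.006, -3.106]
contact_force: [-2.3, 4.4, 7.7]
opening: 0.181
```

```bash
python3 - <<'E'
from h import *
s=arm.state(); print(s["tool_pos"],s["contact_force"],s["ft_torque"])
for n in("scene",):
    d=cam(n); hsv=cv2.cvtColor(d["frame"],cv2.COLOR_RGB2HSV).astype(int); W=cloud(d)
    m=((hsv[...,0]<8)|(hsv[...,0]>172))&(hsv[...,1]>120)&(hsv[...,2]>30); r=np.zeros(m.shape,bool); r[190:245,295:340]=1
    Q=W[m&r]; Q=Q[~np.isnan(Q[:,0])]; Q=Q[(Q[:,0]>.59)&(Q[:,2]>.2)]; print(len(Q),np.median(Q,0),Q.min(0),Q.max(0))
E
```

```text
[ 0.63738106 -0.09415004  0.27945033] [-2.25379585  4.3877101   7.68908862] [ 0.9065386   0.66404605 -0.01065764]
44 [ 0.65595142 -0.09662379  0.2994696 ] [ 0.64529019 -0.10647068  0.29092633] [ 0.66501453 -0.08433192  0.30504865]
```

>>> jog_arm(moves=[[[0,0.0004,0.0012],[0,0,0],0.01],[[0.0001,-0.0048,0.0064],[0,0,0],0.01],[[0.0003,-0.0108,0.0106],[0,0,0],0.01],[[0.0005,-0.0174,0.0137],[0,0,0],0.01],[[0.0007,-0.0245,0.0156],[0,0,0],0.01],[[0.0009,-0.0318,0.0162],[0,0,0],0.01],[[0.0012,-0.0391,0.0156],[0,0,0],0.01],[[0.0012,-0.0391,0.0156],[0,0,0],0.01]])

```text
clock: 16.7
tool_pos: [0.6385, -0.1345, 0.2939]
orientation: [-1.571, 0.005, -3.107]
contact_force: [0.4, 0.6, 0.1]
opening: 0.185
```

>>> jog_arm(moves=[[[0.0002,-0.0069,-0.0019],[0,0,0],0.01],[[0.0004,-0.0135,-0.005],[0,0,0],0.01],[[0.0006,-0.0195,-0.0092],[0,0,0],0.01],[[0.0007,-0.0247,-0.0144],[0,0,0],0.01],[[0.0009,-0.0289,-0.0204],[0,0,0],0.01],[[0.001,-0.032,-0.027],[0,0,0],0.01],[[0.001,-0.0339,-0.0341],[0,0,0],0.01],[[0.001,-0.0345,-0.0414],[0,0,0],0.01],[[0.001,-0.0345,-0.0414],[0,0,0],0.01],[[0.001,-0.0345,-0.0414],[0,0,0],0.01]])

```text
clock: 17.7
tool_pos: [0.6394, -0.1683, 0.2517]
orientation: [-1.571, 0.005, -3.106]
contact_force: [1.6, 1.3, -5.0]
opening: 0.181
```

```bash
python3 - <<'E'
from h import *
s=arm.state(); print(s["tool_pos"],s["contact_force"])
d=cam("top"); hsv=cv2.cvtColor(d["frame"],cv2.COLOR_RGB2HSV).astype(int); np.save("t9.npy",d["frame"])
# bright grey blobs in tray region
q=np.load("q.npy"); p=proj([tw((x,y,14),q) for x in(-64,64) for y in(98,212)],d); print(p.round())
x0,x1=int(p[:,0].min()),int(p[:,0].max()); y0,y1=int(p[:,1].min()),int(p[:,1].max())
m=((hsv[...,2]>75)&(hsv[...,1]<90)).astype(np.uint8); m2=np.zeros_like(m); m2[y0:y1,x0:x1]=m[y0:y1,x0:x1]
n,l,st,c=cv2.connectedComponentsWithStats(m2); print(n-1,st[1:].tolist(),c[1:].round(1).tolist())
E
```

```text
[ 0.63937382 -0.16828718  0.25166542] [ 1.56471739  1.3467899  -5.01742703]
[[241. 246.]
 [201. 247.]
 [241. 202.]
 [202. 203.]]
1 [[227, 245, 1, 1, 1]] [[227.0, 245.0]]
```

>>> jog_arm(moves=[[[0,0,0],[0,0,0],0.01],[[0,0,0],[0,0,0],0.01],[[0,0,0],[0,0,0],0.01],[[0,0,0],[0,0,0],0.01],[[0,0,0],[0,0,0],0.01],[[0,0,0],[0,0,0],0.01],[[0,0,0],[0,0,0],0.01],[[0,0,0],[0,0,0],0.01]])

```text
clock: 18.55
tool_pos: [0.6394, -0.1683, 0.2524]
orientation: [-1.571, 0.005, -3.106]
contact_force: [0.1, 2.7, -4.6]
opening: 0.183
```

```bash
cat > nuts.py <<'E'
from h import *
q=np.load("q.npy"); s=arm.state(); print(s["tool_pos"],s["contact_force"])
d=cam("top"); W=cloud(d); np.save("t9.npy",d["frame"])
c,sn=np.cos(q[2]),np.sin(q[2]); X=W[...,0]-q[0]; Y=W[...,1]-q[1]; tx=c*X+sn*Y; ty=-sn*X+c*Y
tr=(abs(tx)<.055)&(ty>.125)&(ty<.205); zz=W[...,2]; print("tray px",tr.sum(),"z pct",np.nanpercentile(zz[tr],[5,50,90,95,99]).round(4))
b=d["frame"].max(2); print("tray brightness",np.percentile(b[tr],[5,50,75,90,98]))
old=np.load("top0f.npy").max(2); print("at start    ",np.percentile(old[tr],[5,50,75,90,98]))
D=cam("scene"); hsv=cv2.cvtColor(D["frame"],cv2.COLOR_RGB2HSV).astype(int); V=cloud(D)
m=((hsv[...,0]<8)|(hsv[...,0]>172))&(hsv[...,1]>120)&(hsv[...,2]>30)&(V[...,0]>.6)&(V[...,2]>.2)&(V[...,1]<-.02)
Q=V[m]; print("red",len(Q),np.median(Q,0).round(4),Q.min(0).round(4),Q.max(0).round(4))
E
python3 nuts.py
```

```text
[ 0.6394073  -0.16831139  0.25237034] [ 0.05603632  2.68740441 -4.62489022]
tray px 908 z pct [0.0027 0.0083 0.0208 0.0242 0.0787]
tray brightness [ 35.  41.  81. 116. 131.]
at start     [ 28.35  30.    31.    36.3  112.  ]
red 83 [ 0.6642 -0.1687  0.2738] [ 0.6427 -0.1801  0.2599] [ 0.6882 -0.1233  0.5664]
```

Nuts are now visible in the tray. The circle fit (centre y -0.1265, TCP z 0.2525, R 42 mm at all five points) puts the drum at 180° within about 1–2°. I let go and rise straight up.

>>> jog_arm(moves=[[[0,0,0],[0,0,0],0.02],[[0,0,0],[0,0,0],0.03],[[0,0,0],[0,0,0],0.045],[[0,0,0],[0,0,0],0.055],[[0,0,0],[0,0,0],0.055],[[0,0,0.02],[0,0,0],0.055],[[0,0,0.06],[0,0,0],0.055],[[0,0,0.1],[0,0,0],0.055],[[0,0,0.14],[0,0,0],0.055],[[0.02,-0.03,0.17],[0,0,0],0.055],[[0.04,-0.07,0.17],[0,0,0],0.055],[[0.05,-0.1,0.17],[0,0,0],0.055]])

```text
clock: 19.85
tool_pos: [0.6904, -0.2704, 0.4231]
orientation: [-1.57, 0.006, -3.106]
contact_force: [-0.6, 0.5, -1.2]
opening: 0.584
```

```bash
python3 - <<'E'
exec(open("nuts.py").read())
g=lambda f,b,sx,sy:cv2.resize(np.clip(f[b[1]:b[3],b[0]:b[2],::-1]*1.7,0,255).astype(np.uint8),(sx,sy),interpolation=cv2.INTER_CUBIC)
A=g(d["frame"],(100,180,380,270),784,252); B=g(D["frame"],(220,120,360,240),392,336); C=g(d["frame"],(185,185,255,260),392,336)
cv2.imwrite("pics/fin.png",np.vstack([A,np.hstack([B,C])]))
E
```

```text
[ 0.69043394 -0.2703958   0.42306049] [-0.61721305  0.53021589 -1.24724841]
tray px 903 z pct [0.0026 0.0082 0.0216 0.0251 0.0789]
tray brightness [ 36.  41.  83. 118. 133.]
at start     [ 28.1  30.   31.   36.  112. ]
red 134 [ 0.6512 -0.1726  0.2725] [ 0.6224 -0.3056  0.2556] [ 0.7371 -0.1567  0.6566]
```

View pics/fin.png

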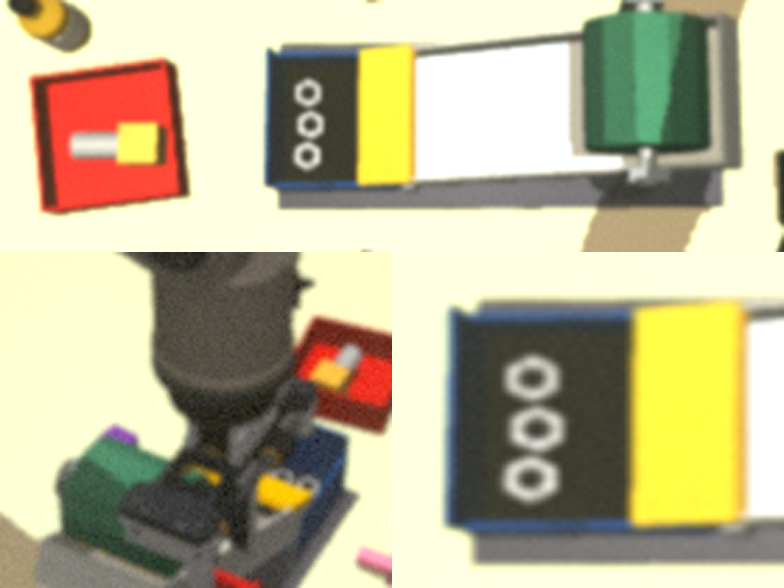

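The last picture shows three nuts in the blue tray (main strip, near (308,95–155)), the coupling in the tub at (115,143), the drum's closed side up, and the gripper free. I hand in.

```bash
python3 -c "
from station import arm
print(arm.hand_in())"
```

```text
the job is handed in; nothing more can be done
None
```

The job is handed in at about 20 s on the robot's clock, well inside the 72 s limit.

- **Coupling:** I drew it about 74 mm up along the chute floor, then lifted it straight up, levelled it and set it down in the red tub.
- **Drum:** I gripped the red handle and turned it over the top until the port faced straight down, then let go and backed off.

**Last checks:**
- All three nuts lie in the blue tray, and the coupling lies in the tub.
- The tub and the oil bottle look where they were. The drill and screwdriver were not in the last crops, but the tool was never low near them after the start.
- The gripper touches nothing. The largest wrist reading I saw was about 9 N, between moves.
- The handle positions fit a 42 mm circle, which puts the drum at about 180° within 1–2°. The handle's height in the camera after release agrees roughly.

**What did not go to plan:**
- My first grip on the coupling was about 11 mm too high because a row had been capped. Testing it raised the tool 8 mm while the stub was still under the hood, with a reading of only about 4.5 N. I lowered it again, regripped lower, and only then drew it up the slope.
- My camera estimate of the axle was about 3 mm off in y. I corrected the crank circle from the measured forces and positions.

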